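# Load the ultrasonic cleaner's ratchet-lift basket

### The arm

A 6-joint arm with a two-finger parallel gripper is mounted at the origin on the work surface. World frame = base frame: x ahead of the robot, y to its left, z up, the work surface at z = 0. Lengths are in mm, angles in rad, forces in N, time in s.
With the tool pointing down it reaches from about 325 to 750 mm from the base axis. Payload 7.6 kg.
Tool frame: the origin (TCP) lies midway between the tips of the shut fingers; the grasp point (between the pads) lies 19 mm behind it (r.grip_depth is the distance from the TCP to the grasp point, in mm); z points along the fingers, y is the line along which they close (so a half turn about z gives the same grasp; the last joint's range is limited). The gripper opens to 85 mm and grips with 20 to 120 N. Pads are 22 mm wide; open, the fingers measure 114 mm over their backs; the gripper's body (76 mm by 85 mm) begins 54 mm behind the grasp point. The pads swing forward as they close: fully open they stand 13 mm farther back than shut.
Start: joints at [1.075, 0.052, 1.401, -0, 1.689, -0.07], TCP at [216.838, 478.15, 231.323] pointing down, gripper open.
Joint ranges: [-2.9, 2.9], [-0.91, 2.17], [0.12, 2.37], [-1.06, 4.2], [0.26, 2.73], [-2.93, 2.93]. Speed limits (rad/s): [2.57, 2.57, 3.01, 3.14, 3.14, 3.14].

### API

Orientations are given as a unit quaternion [w, x, y, z].
In Python, from plant import status, vision, r, spotter gives the robot as it stands.
- The arm moves only by the tool move_arm, never from a script. Its argument "plan" is a list of rows, each a list of 7 numbers: the shift along the tool's x, y, z in m, then the turn, a rotation vector about the tool's x, y, z in degrees, then the closure in counts, from 0 (fully open) to 255 (shut). A call has 1 to 12 rows; each row is the pose to reach, as a shift and turn from the pose commanded when the call began, along the tool's axes at that moment; what a row does not reach only later rows make up. A row lasts 1/8 s, in which the tool goes at most 62.5 mm and 10.7 degrees, less where a joint would pass 70% of its speed; a pose out of reach is approached as far as the arm can. A call with a gripper value outside its range is refused whole. The fingers move at their own pace and stop on an object; the grip force is fixed at half the most. Time passes only in rows, so rows that repeat a pose let the fingers close. It gives the time, the measured TCP pose, the force, the opening and the grip force at its end, in the units of the state.
- status.observe(): the state, without advancing time (a new reading comes with each control period).
- vision.camera(name): name is "scene" or "top" or "wrist"; returns a dict with "pixels" (400x640x3 uint8, red, green, blue), "depth" (400x640 float32, mm along the optical axis (not along the pixel's ray), 0 where there is no reading), "fx", "fy", "cx", "cy" (pixels), "world_from_camera" (4x4, takes a point from camera to world coordinates); the wrist camera has in their place "hand_eye" (4x4, takes a point from camera to tool coordinates, whose origin is the TCP and whose axes are the flange's). Camera axes: x right, y down, z forward; pixel columns grow to the right and rows downward; lengths in mm; the calibration is good to about 2 mm. A picture is of the moment at which its call begins: read the wrist's pose just before it.
- r.job_done(): hands the job in; it is judged then, once.
Trained networks look in a picture, given as the dict that the camera call returned (one of the last four; its "shot" number tells which), for a name from the list of things; names that differ only in an ending like _2 or _b are one class to them, and where a whole thing is asked for, a point or a joint stands for the part that bears it (a point fixed in the world has none). Each returns a list of dicts, best first, with "p" (0 to 1); they miss things now and then, are a little off and sometimes report something else, mostly with a low value. They report only what shows in the picture. A call takes as long as a camera call.
- spotter.trace(picture, label): "mask" (400x640 bool, what is visible of it) and "location" ([column, row] in pixels, amid what is visible of it).
The state is a dict: "t": time; "joint_pos": joint angles; "joint_velocities": joint speeds; "tau": joint torques, N m; "tool_pos": TCP position; "eef_rot": TCP orientation; "force": force on the tool from outside, world axes, zero at the start; "wrist_torque": the same for the moment, N m; "finger_gap": opening from 0.0 (shut) to 1.0 (fully open); "finger_force": force on a finger pad.
Only numpy, scipy, OpenCV 4.12 (cv2) and the standard library are available. Lean on these libraries where they do the work, as an engineer would, in place of code of your own. Each camera call takes 0.05 s, during which the arm holds its last target. There are 200 camera calls.

### The job

Put the brass nozzle in the ultrasonic cleaner: lift the basket by its blue T-handle, past the clicking pawl, right up to its top tooth (just short of the top stop), so that it hangs there by itself, clear above the dry tank; then set the nozzle down gently in it. Then press the red release lever down to its stop, only as firmly as that takes and never forcing it, hold it there while the basket sinks right to the bottom, and let the lever spring back. Do not haul or shove hard on the lift, and leave the other things on the bench where they are.

Things in the scene. Friction and masses are not known exactly. Their poses are not given: they have to be found in the camera images.
- cleaner: ultrasonic cleaner with its basket lift, one fixed unit. Origin on the bench under the lift's rail; +y points from the rail to the tank, -y to the release lever, -x front, z up. White box at x -108..108, y 75..255 mm, 126 mm high, dry open tank 160 x 140 mm centred at y 165, 85 deep. Aluminium guide channel at the origin, 50 x 35 mm, 165 high.
- rail: the moving steel rail with T-handle, arm and basket, 0.5-0.75 kg; axes and origin as the cleaner's, so its z is its lift: 0 right down, 97.5 mm at the top stop. The pawl stops it sinking at 10, 22, 34 ... 82, 94 mm (the top tooth is 3.5 mm below the stop); let go between teeth it sinks to the lower one. Starts at 0 to 34. Oil damped: 12 N to raise at 30 mm/s, 17 at 70; sinks at 55-85 mm/s.
- handle (a point): middle of the blue T-handle at the top of the rail: round bar 15 mm thick, 100 mm long, along the cleaner's x; 235 mm above the bench with the rail down, rises with the rail. The arm to the basket runs 50 mm below it on the +y side. More than 40 N on the lift's stops or pawl strains it.
- basket_floor (a point): middle of the inner floor of the steel wire basket; axes as the cleaner's. Inside 130 mm (x) by 112 mm (y), walls 44 mm above the floor, open top; a hanger plate 50 mm wide rises 130 mm from the middle of its -y wall. This floor is 56 mm above the bench with the rail down, 150 mm on the top tooth; the tank's rim is at 126 mm.
- lever: red sprung pawl and its release lever; origin at its pivot, 16 mm from the rail's axis towards -y, 99 mm up; axes as the cleaner's at rest, turns about x as the pad goes down. Rubber stop after 10 mm at the pad; the pawl opens only in the last 0.8 mm or so. 1.5 N to start, up to 5 N under the basket's load, then 10 N more per mm on the stop; over 15 N damages it. Springs back when let go.
- pad (a point): middle of the flat top of the lever's red pad (36 mm in x, 32 mm in y), 98 mm from the rail's axis on the cleaner's -y side, 106 mm above the bench at rest; the lever's pivot is 82 mm nearer the rail. To be pressed from above, e.g. with shut fingertips.
- nozzle: brass nozzle standing upright on the tray: foot 36 mm across and 16 mm high, round shank 24 mm across up to 56 mm, narrow tip up to 74 mm; about 0.13 kg. Origin: centre of its underside, z along its axis. It may stand or lie in the basket.
- tray: white plastic parts tray, fixed to the bench, 190 x 120 mm, floor 3 mm and rim 10 mm above the bench, origin under its centre; the three fittings stand in a row along its x, 58 mm apart, in any order.
- barb: grey plastic hose barb standing on the tray, 34 mm across, 46 mm high, origin under its centre; leave alone.
- union: steel pipe union standing on the tray, 32 mm across, 40 mm high, origin under its centre; leave alone.
- beaker: glass beaker, 68 mm across, 95 mm high, origin under its centre; leave alone.
- wash_bottle: white bottle with red cap, 66 mm across, 170 mm high, origin under its centre; leave alone.
- spanner: spanner lying on the bench, handle to its -x; leave alone.
- gauge: loose pressure gauge lying face up, 62 mm across, 34 mm high, origin under its centre; leave alone.

How it is judged (in metres and radians):
On the way, in this order (a step that is already met when the one before it is completed fails the run):
1. the basket hangs by itself on the top tooth, clear above the tank's rim (rail up 90 mm or more and at rest, pawl home, handle let go) (z of rail in the frame of cleaner above 0.09 m and linear speed of rail below 0.005 m/s and angle between the z axis of lever and the z axis of cleaner, either way round below 0.02 rad and contact force between the fingers and rail below 0.2 N), for 0.3 s.
2. the nozzle lies or stands in the raised basket, let go and at rest (z of rail in the frame of cleaner above 0.09 m and x of nozzle in the frame of basket_floor between -0.065 and 0.065 m and y of nozzle in the frame of basket_floor between -0.056 and 0.056 m and z of nozzle in the frame of basket_floor between -0.005 and 0.03 m and contact force between the fingers and nozzle below 0.1 N and linear speed of nozzle below 0.02 m/s), for 0.3 s.
At the end, for the whole second after the job is handed in: the basket is right down in the tank (rail within 4 mm of its lowest position), the nozzle lies or stands at rest inside the basket, and the release lever has sprung back up (within 0.02 rad of rest) (z of rail in the frame of cleaner below 0.004 m and angle between the z axis of lever and the z axis of cleaner, either way round below 0.02 rad and x of nozzle in the frame of basket_floor between -0.065 and 0.065 m and y of nozzle in the frame of basket_floor between -0.056 and 0.056 m and z of nozzle in the frame of basket_floor between -0.005 and 0.03 m and linear speed of nozzle below 0.02 m/s); the robot touches nothing.
It fails at once if the release lever is pressed or pulled with more than 15 N (contact force between the fingers and lever above 15 N).
It fails at once if the lift is strained: hauled against its top stop or shoved down on its pawl or bottom stop with more than 40 N (contact force between cleaner and rail above 40 N).
It fails at once if the nozzle is pressed into the basket with more than 30 N, or falls into it at over 0.8 m/s (a drop of more than 3 cm) (contact force between nozzle and rail above 30 N or (linear speed of nozzle above 0.8 m/s and x of nozzle in the frame of basket_floor between -0.065 and 0.065 m and y of nozzle in the frame of basket_floor between -0.056 and 0.056 m and z of nozzle in the frame of basket_floor below 0.05 m)).
It fails at once if another loose thing on the bench is moved by more than 20 mm (distance of any of barb, union, beaker, wash_bottle, spanner, gauge from where it was at the start of the episode above 0.02 m).
It also fails if it takes over 70 s, if anything falls off the work surface, if the arm or the gripper's body presses on something with over 40 N, if the wrist force passes 120 N, or if a joint passes its speed limit or range.

## Working session

There is one attempt and no reset: what is moved stays moved. The work goes in short steps, Python scripts to look and compute and a tool call to move; the robot and the scene stay as the last step left them, time stands still between calls to the robot, and variables do not carry over. Pictures are saved under pics/ and viewed, at most 10 in all, crops included, and the job is handed in when it is done.

Besides the shell and the picture viewer there is one more tool, called after "Emit:" by a JSON object that holds its "method" and its "body". move_arm: Moves the arm, as the interface text tells. Its arguments: {"type":"object","properties":{"plan":{"type":"array","items":{"type":"array","items":{"type":"number"}}}},"required":["plan"]}

```bash
mkdir -p pics; cat > h.py <<'E'
import numpy as np, cv2
from plant import status, vision, r, spotter
from scipy.spatial.transform import Rotation as R
def tool():
    s=status.observe(); q=s["eef_rot"]; T=np.eye(4); T[:3,:3]=R.from_quat([q[1],q[2],q[3],q[0]]).as_matrix(); T[:3,3]=s["tool_pos"]; return T,s
def cam(n):
    T,s=tool(); c=vision.camera(n)
    c["W"]=T@c["hand_eye"] if "hand_eye" in c else np.array(c["world_from_camera"]); return c
def cloud(c):
    v,u=np.mgrid[0:400,0:640]; d=c["depth"]
    P=np.stack([(u-c["cx"])/c["fx"]*d,(v-c["cy"])/c["fy"]*d,d],-1)
    return P@np.array(c["W"])[:3,:3].T+np.array(c["W"])[:3,3]
def save(c,n): cv2.imwrite("pics/"+n+".png",cv2.cvtColor(c["pixels"],cv2.COLOR_RGB2BGR))
E
python3 - <<'E'
from h import *
T,s=tool(); print(s["tool_pos"],s["eef_rot"],s["t"]); print(T.round(3))
for n in("top","scene"):
    c=cam(n); save(c,n); P=cloud(c); print(n,np.array(c["W"]).round(2).tolist())
    for l in("cleaner","handle","pad","nozzle","tray","barb","union","beaker","wash_bottle","spanner","gauge","rail","basket_floor"):
        o=spotter.trace(c,l)
        for k in o[:2]:
            m=k["mask"]&(c["depth"]>0)
            if m.sum(): print(l,round(k["p"],2),np.round(k["location"]),m.sum(),np.median(P[m],0).round(),np.percentile(P[m],2,0).round(),np.percentile(P[m],98,0).round())
a=[cv2.imread(f"pics/{n}.png") for n in("top","scene")]
E
```

```text
[216.69223476 477.87158391 230.47200973] [-2.23150076e-04  2.11287996e-01  9.77423529e-01 -7.60203369e-04] 0.0
[[-9.11000e-01  4.13000e-01 -1.00000e-03  2.16692e+02]
 [ 4.13000e-01  9.11000e-01 -1.00000e-03  4.77872e+02]
 [ 0.00000e+00 -2.00000e-03 -1.00000e+00  2.30472e+02]
 [ 0.00000e+00  0.00000e+00  0.00000e+00  1.00000e+00]]
top [[0.01, -0.98, 0.18, 268.23], [-1.0, -0.01, -0.01, -31.65], [0.01, -0.18, -0.98, 1434.48], [0.0, 0.0, 0.0, 1.0]]
cleaner 0.82 [304. 191.] 5060 [556.  39. 106.] [ 456. -183.    7.] [669. 150. 241.]
handle 0.61 [311. 184.] 1107 [563.  17. 100.] [ 499. -105.   38.] [641. 124. 245.]
pad 0.8 [370. 189.] 235 [ 557. -183.  107.] [ 538. -213.    0.] [ 572. -117.  138.]
nozzle 0.46 [224. 230.] 103 [434. 306.  33.] [421. 295.   7.] [454. 323.  82.]
tray 0.97 [222. 232.] 1794 [432. 324.   6.] [345. 255.  -2.] [532. 390.  31.]
barb 0.26 [317. 183.] 760 [559. -12. 184.] [ 499. -105.   42.] [638. 123. 246.]
union 0.66 [220. 244.] 74 [380. 314.  39.] [367. 305.   9.] [394. 330.  50.]
beaker 0.63 [433. 220.] 384 [ 474. -417.   51.] [ 442. -437.    0.] [ 500. -373.   99.
[... 1274 characters left out ...]
[396. 337.  46.]
beaker 0.57 [249. 175.] 572 [ 478. -385.   67.] [ 441. -434.    5.] [ 502. -370.   96.]
wash_bottle 0.91 [197. 189.] 939 [ 653. -407.   86.] [ 620. -436.    7.] [ 675. -394.  171.]
spanner 0.55 [318. 197.] 120 [ 328. -195.    8.] [ 295. -216.    1.] [478. -65. 120.]
gauge 0.42 [307. 222.] 1892 [561.   7. 137.] [ 487. -103.   42.] [604.  84. 243.]
gauge 0.41 [292. 177.] 43 [ 340. -346.   22.] [ 325. -424.    9.] [ 349. -341.   35.]
rail 0.6 [306. 222.] 1793 [561.   7. 139.] [ 485. -101.   40.] [601.  80. 243.]
rail 0.4 [317. 245.] 9779 [573.  52. 103.] [ 465. -138.   16.] [677. 159. 232.]
basket_floor 0.84 [306. 218.] 1834 [561.   6. 140.] [ 489. -102.   41.] [604.  41. 243.]
```

```bash
python3 - <<'E'
from h import *
ims=[]
for n in("top","scene"):
    c=cam(n); P=cloud(c).reshape(-1,3); px=c["pixels"].reshape(-1,3).astype(int)
    b=(px[:,2]>px[:,0]+50)&(P[:,2]>200)&(P[:,2]<300)&(abs(P[:,1]+90)<60)&(abs(P[:,0]-560)<90)
    H=P[b]; 
    if len(H)>5:
        m=H.mean(0); w=np.linalg.svd(H-m)[2][0]; e=(H-m)@w; print(n,"handle",b.sum(),m.round(1),np.percentile(H[:,2],[5,50,95,99]).round(1),w.round(3),e.min().round(),e.max().round(), (m+w*(e.min()+e.max())/2).round(1))
    rd=(px[:,0]>px[:,1]+70)&(px[:,0]>px[:,2]+70)&(abs(P[:,2]-106)<8)&(abs(P[:,1]+186)<45)&(abs(P[:,0]-556)<50)
    Q=P[rd]; print("pad",rd.sum(),Q.mean(0).round(1),Q.min(0).round(),Q.max(0).round())
    rim=(abs(P[:,2]-126)<6)&(P[:,1]>-60)&(P[:,1]<220)&(abs(P[:,0]-560)<160); 
    rect=cv2.minAreaRect(P[rim][:,:2].astype(np.float32)); print("box",rect)
    im=cv2.cvtColor(c["pixels"],cv2.COLOR_RGB2BGR)
    ims.append(cv2.resize(im[120:280,200:460] if n=="top" else im[130:330,190:490],(780,480) if n=="top" else (780,520))[:300 if n=="top" else 520] if 0 else im)
a=cv2.resize(ims[0][140:270,180:480],(780,338)); b=cv2.resize(ims[1][140:330,180:500],(440,261)); 
o=np.zeros((599,780,3),np.uint8); o[:338]=a; o[338:,:440]=b; cv2.imwrite("pics/both.png",o)
E
```

```text
top handle 153 [ 559.8 -100.1  242.4] [237.2 242.7 246.8 248. ] [-0.998  0.056  0.008] -48.0 51.0 [ 558.7 -100.   242.4]
pad 167 [ 554.6 -183.   107. ] [ 538. -213.   99.] [ 572. -143.  114.]
box ((566.3046264648438, 48.002132415771484), (212.40304565429688, 218.19593811035156), 87.66558837890625)
scene handle 198 [561.8 -95.3 239.5] [232.5 240.3 244.2 245.2] [ 0.999 -0.047 -0.004] -53.0 47.0 [558.8 -95.1 239.6]
pad 60 [ 557.7 -185.1  106.9] [ 541. -208.  102.] [ 572. -161.  111.]
box ((564.3956909179688, 48.9749755859375), (218.50233459472656, 219.5096893310547), 87.94769287109375)
```

View pics/both.png

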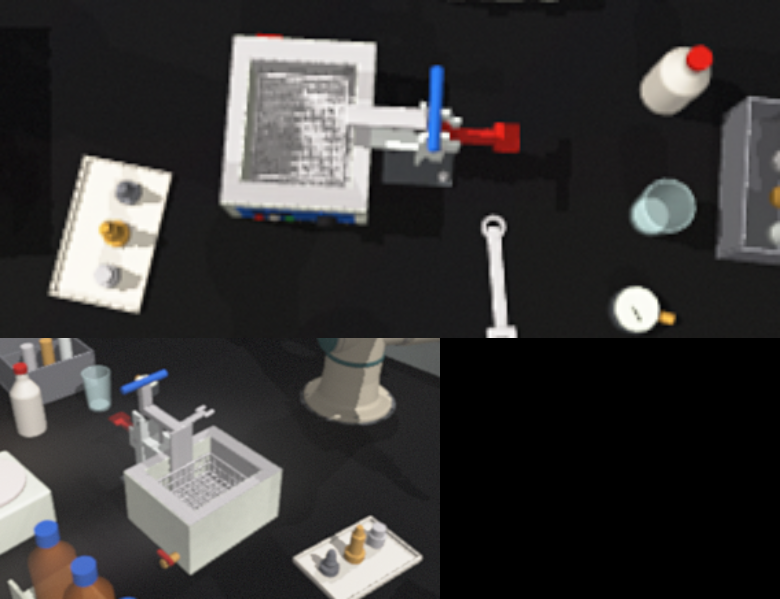

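The view from above shows the blue T-handle at about (437,108), the red pad at (507,137), and the basket right of centre in the tank at about (300,120). The nozzle is the middle fitting on the tray, at about (115,233). The handle sits at about (559,-97) mm, and its top at about 243 means the lift is at about 0. I'll hover above it for a closer look.

Emit:
{"method": "move_arm", "body": {"plan": [[0, 0, -0.05, 0, 0, -5, 0], [-0.03, -0.02, -0.1, 0, 0, -10, 0], [-0.08, -0.056, -0.105, 0, 0, -15, 0], [-0.13, -0.09, -0.105, 0, 0, -21.5, 0], [-0.18, -0.125, -0.105, 0, 0, -21.5, 0], [-0.23, -0.16, -0.105, 0, 0, -21.5, 0], [-0.28, -0.195, -0.105, 0, 0, -21.5, 0], [-0.33, -0.23, -0.105, 0, 0, -21.5, 0], [-0.38, -0.265, -0.105, 0, 0, -21.5, 0], [-0.43, -0.3, -0.105, 0, 0, -21.5, 0], [-0.48, -0.335, -0.105, 0, 0, -21.5, 0], [-0.52, -0.363, -0.105, 0, 0, -21.5, 0]]}}

```text
t: 3.0
tool_pos: [541.2, -69.5, 336.1]
eef_rot: [-0.0, 0.026, 1.0, 0.0]
force: [0.7, 0.2, 1.0]
finger_gap: 1.003
finger_force: 0.0
```

```bash
cat >> h.py <<'E'
def handle(c,lo=200):
    P=cloud(c).reshape(-1,3); px=c["pixels"].reshape(-1,3).astype(int)
    b=(px[:,2]>px[:,0]+50)&(P[:,2]>lo)&(P[:,2]<360)&(abs(P[:,1]+95)<60)&(abs(P[:,0]-560)<90)
    H=P[b]; t=H[H[:,2]>np.percentile(H[:,2],60)]; m=t.mean(0); w=np.linalg.svd(H-H.mean(0))[2][0]; e=(H-m)@w
    print("handle n",b.sum(),"mean",H.mean(0).round(1),"crest",m.round(1),"zpct",np.percentile(H[:,2],[50,90,98]).round(1),"dir",w.round(3),"mid",(m+w*(np.percentile(e,1)+np.percentile(e,99))/2).round(1),np.ptp(e).round(), "y range",np.percentile(H[:,1],[2,98]).round(1))
E
python3 - <<'E'
from h import *
T,s=tool(); print(T.round(4).tolist()); c=cam("wrist"); save(c,"w1"); handle(c); print(c["hand_eye"])
E
```

```text
[[-0.9987, 0.0517, -0.0001, 541.2007], [0.0517, 0.9987, 0.0001, -69.5201], [0.0001, 0.0001, -1.0, 336.0668], [0.0, 0.0, 0.0, 1.0]]
handle n 2333 mean [554.3 -99.4 241. ] crest [ 554.3 -100.2  242.7] zpct [241.6 243.  243.6] dir [ 0.999 -0.046  0.002] mid [ 556.7 -100.3  242.7] 100.0 y range [-107.7  -92.2]
[[ 4.90155867e-04 -9.62049916e-01 -2.72873083e-01  6.99029764e+01]
 [ 9.99999665e-01  2.92468007e-04  7.65142821e-04 -9.91980689e-01]
 [-6.56298940e-04 -2.72873366e-01  9.62049736e-01 -1.43021512e+02]
 [ 0.00000000e+00  0.00000000e+00  0.00000000e+00  1.00000000e+00]]
```

View pics/w1.png

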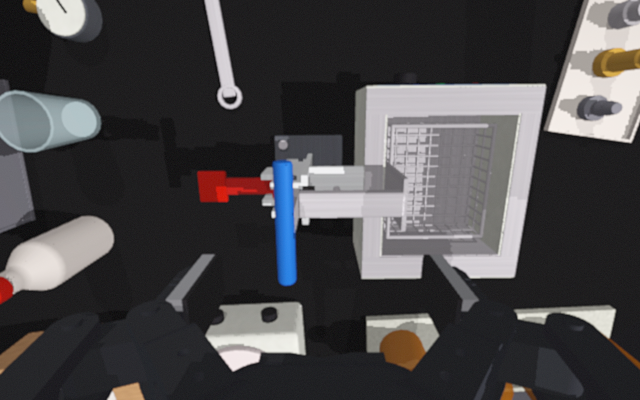

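The blue bar runs from about (283,163) to (287,283), with its crest at z 242.7, so the lift is at 0. I'll go down around it and grip.

Emit:
{"method": "move_arm", "body": {"plan": [[-0.017, -0.029, 0.02, 0, 0, 0, 0], [-0.0173, -0.0291, 0.06, 0, 0, 0, 0], [-0.0173, -0.0291, 0.095, 0, 0, 0, 0], [-0.0173, -0.0291, 0.114, 0, 0, 0, 0], [-0.0173, -0.0291, 0.114, 0, 0, 0, 100], [-0.0173, -0.0291, 0.114, 0, 0, 0, 180], [-0.0173, -0.0291, 0.114, 0, 0, 0, 190]]}}

```text
t: 3.92
tool_pos: [556.9, -97.2, 224.1]
eef_rot: [0.001, 0.025, 1.0, -0.0]
force: [-0.3, -0.1, -0.0]
finger_gap: 0.377
finger_force: 0.0
```

Emit:
{"method": "move_arm", "body": {"plan": [[0, 0, 0, 0, 0, 0, 190], [0, 0, 0, 0, 0, 0, 200], [0, 0, 0, 0, 0, 0, 205]]}}

```text
t: 4.3
tool_pos: [556.5, -98.3, 223.0]
eef_rot: [0.001, 0.026, 1.0, -0.001]
force: [0.8, -5.0, 2.5]
finger_gap: 0.197
finger_force: 2.6
```

```bash
python3 - <<'E'
from h import *
T,s=tool(); print(s["tool_pos"],s["finger_gap"],s["force"]); c=cam("wrist"); save(c,"w2"); handle(c)
E
```

```text
[556.46518593 -98.31268191 223.01963628] 0.1965763648755296 [ 0.81188878 -4.9986184   2.53866418]
handle n 6628 mean [547.  -99.7 241.3] crest [547.3 -99.9 243.1] zpct [241.7 243.  243.6] dir [ 0.999 -0.044  0.002] mid [ 550.5 -100.1  243.1] 90.0 y range [-107.5  -92.3]
```

View pics/w2.png

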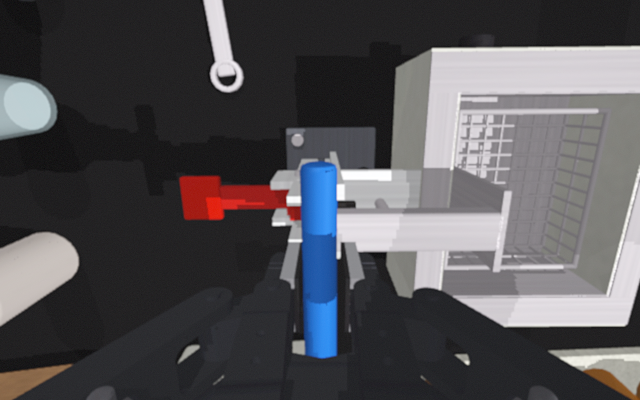

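The bar is between the pads (columns 303–340) and the tool is about 1 mm off centre, so I'll shift it, then close and check.

Emit:
{"method": "move_arm", "body": {"plan": [[0, -0.001, 0, 0, 0, 0, 205], [0, -0.0015, 0, 0, 0, 0, 215], [0, -0.0015, 0, 0, 0, 0, 255], [0, -0.0015, 0, 0, 0, 0, 255]]}}

```text
t: 4.85
tool_pos: [556.3, -99.3, 222.9]
eef_rot: [0.001, 0.026, 1.0, -0.001]
force: [-0.5, -4.8, 4.2]
finger_gap: 0.154
finger_force: 58.6
```

Emit:
{"method": "move_arm", "body": {"plan": [[0, 0, -0.003, 0, 0, 0, 255], [0, 0, -0.008, 0, 0, 0, 255], [0, 0, -0.013, 0, 0, 0, 255], [0, 0, -0.019, 0, 0, 0, 255], [0, 0, -0.025, 0, 0, 0, 255], [0, 0, -0.031, 0, 0, 0, 255], [0, 0, -0.037, 0, 0, 0, 255], [0, 0, -0.043, 0, 0, 0, 255], [0, 0, -0.049, 0, 0, 0, 255], [0, 0, -0.055, 0, 0, 0, 255], [0, 0, -0.061, 0, 0, 0, 255], [0, 0, -0.067, 0, 0, 0, 255]]}}

```text
t: 6.35
tool_pos: [556.1, -99.2, 284.7]
eef_rot: [-0.003, 0.026, 1.0, 0.0]
force: [6.1, -8.8, -17.1]
finger_gap: 0.147
finger_force: 60.8
```

Emit:
{"method": "move_arm", "body": {"plan": [[0, 0, -0.005, 0, 0, 0, 255], [0, 0, -0.01, 0, 0, 0, 255], [0, 0, -0.015, 0, 0, 0, 255], [0, 0, -0.02, 0, 0, 0, 255], [0, 0, -0.023, 0, 0, 0, 255], [0, 0, -0.023, 0, 0, 0, 255], [0, 0, -0.023, 0, 0, 0, 255]]}}

```text
t: 7.22
tool_pos: [556.2, -99.2, 308.8]
eef_rot: [-0.002, 0.026, 1.0, 0.0]
force: [3.8, -6.6, -10.2]
finger_gap: 0.15
finger_force: 61.5
```

```bash
python3 - <<'E'
from h import *
T,s=tool(); print(s["tool_pos"],s["finger_gap"],s["force"]); c=cam("wrist"); save(c,"w3"); handle(c)
E
```

```text
[556.1753402  -99.24104788 308.84643905] 0.14993944047309626 [  3.84484629  -6.6441875  -10.24251639]
handle n 6439 mean [546.5 -99.7 327.2] crest [548.  -99.8 328.7] zpct [327.6 328.8 329.5] dir [ 0.999 -0.039  0.01 ] mid [550.4 -99.9 328.8] 89.0 y range [-107.   -92.4]
```

Emit:
{"method": "move_arm", "body": {"plan": [[0, 0, -0.003, 0, 0, 0, 255], [0, 0, -0.006, 0, 0, 0, 255], [0, 0, -0.0085, 0, 0, 0, 255], [0, 0, -0.0095, 0, 0, 0, 255], [0, 0, -0.0095, 0, 0, 0, 255], [0, 0, -0.0095, 0, 0, 0, 255]]}}

```text
t: 8.02
tool_pos: [556.2, -99.3, 319.3]
eef_rot: [-0.002, 0.026, 1.0, -0.0]
force: [3.4, -6.4, -7.3]
finger_gap: 0.149
finger_force: 61.9
```

Emit:
{"method": "move_arm", "body": {"plan": [[0, 0, 0.001, 0, 0, 0, 255], [0, 0, 0.002, 0, 0, 0, 255], [0, 0, 0.002, 0, 0, 0, 200], [0, 0, 0.002, 0, 0, 0, 120], [0, 0, 0.002, 0, 0, 0, 0], [0, 0, 0.002, 0, 0, 0, 0], [0, 0, -0.02, 0, 0, 0, 0], [0, 0, -0.06, 0, 0, 0, 0], [0, 0, -0.09, 0, 0, 0, 0], [0, 0, -0.09, 0, 0, 0, 0]]}}

```text
t: 9.28
tool_pos: [556.5, -98.7, 414.6]
eef_rot: [0.003, 0.025, 1.0, -0.0]
force: [0.5, -0.0, -0.7]
finger_gap: 0.997
finger_force: 0.0
```

```bash
python3 - <<'E'
from h import *
T,s=tool(); print(s["t"],s["tool_pos"],s["finger_gap"],s["force"]); c=cam("wrist"); save(c,"w4"); handle(c)
c=cam("scene"); save(c,"s4"); handle(c)
E
```

```text
9.275 [556.47523736 -98.65291125 414.64218056] 0.9973139641799983 [ 0.53709904 -0.01863488 -0.74961097]
handle n 2730 mean [ 553.6 -100.   335.1] crest [ 554.1 -100.2  336.7] zpct [335.6 337.  337.6] dir [ 0.999 -0.05   0.004] mid [ 556.6 -100.4  336.7] 99.0 y range [-108.   -92.1]
handle n 227 mean [561.8 -95.2 333.2] crest [560.2 -97.2 336.9] zpct [334.1 337.5 338.2] dir [ 0.999 -0.051 -0.005] mid [559.5 -97.1 336.9] 99.0 y range [-103.1  -89.7]
```

View pics/w4.png

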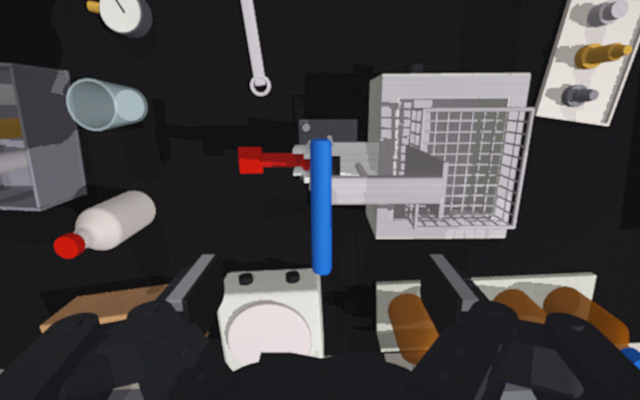

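The basket now hangs at 94 mm, with its crest at 336.7 compared with 242.8 before. Its mesh is clear above the tank at about (470,165). Next is the nozzle, seen at top right at about (600,55).

Emit:
{"method": "move_arm", "body": {"plan": [[0.015, 0.045, 0, 0, 0, 0, 0], [0.03, 0.09, 0, 0, 0, 0, 0], [0.045, 0.135, 0, 0, 0, 0, 0], [0.06, 0.18, 0, 0, 0, 0, 0], [0.08, 0.23, 0.0, 0, 0, 0, 0], [0.1, 0.28, 0.0, 0, 0, 3, 0], [0.12, 0.335, 0.03, 0, 0, 7, 0], [0.137, 0.38, 0.08, 0, 0, 7, 0], [0.137, 0.404, 0.13, 0, 0, 7, 0], [0.137, 0.404, 0.18, 0, 0, 7, 0], [0.137, 0.404, 0.225, 0, 0, 7, 0], [0.137, 0.404, 0.24, 0, 0, 7, 0]]}}

```text
t: 10.88
tool_pos: [437.8, 310.7, 167.2]
eef_rot: [-0.003, 0.086, 0.996, -0.002]
force: [-0.1, -0.1, 0.6]
finger_gap: 1.004
finger_force: 0.0
```

```bash
python3 - <<'E'
from h import *
T,s=tool(); print(s["t"],T.round(3).tolist()); c=cam("wrist"); save(c,"w5"); P=cloud(c)
for l in("nozzle","barb","union"):
    for k in spotter.trace(c,l)[:2]:
        m=k["mask"]&(c["depth"]>0)&(P[...,2]>16); Q=P[m]; 
        print(l,k["p"],k["location"],len(Q),Q.mean(0).round(),Q.max(0).round(),Q.min(0).round())
        if l=="nozzle":
            for a,b in((60,72),(30,50),(20,58)):
                q=Q[(Q[:,2]>a)&(Q[:,2]<b)]; A=np.c_[2*q[:,:2],np.ones(len(q))]
                x=np.linalg.lstsq(A,(q[:,:2]**2).sum(1),rcond=None)[0]; print(a,b,len(q),x[:2].round(1),np.sqrt(x[2]+x[0]**2+x[1]**2).round(1),np.ptp(q,0).round(1), ((q.max(0)+q.min(0))/2).round(1))
            t=Q[Q[:,2]>Q[:,2].max()-3]; print("tip",t.mean(0).round(1))
E
```

```text
10.875 [[-0.985, 0.172, -0.007, 437.774], [0.172, 0.985, -0.004, 310.667], [0.006, -0.005, -1.0, 167.187], [0.0, 0.0, 0.0, 1.0]]
nozzle 0.77 [323.4, 187.0] 1367 [430. 314.  48.] [447. 330.  79.] [418. 296.  16.]
60 72 328 [435.7 313.1] 9.3 [22.9 22.2 11.9] [434.9 313.2  65.9]
30 50 121 [435.3 313.1] 11.8 [10.4 21.9 19.5] [428.6 314.   40.2]
20 58 312 [436.9 312.8] 13.8 [29.1 33.7 37.7] [432.9 313.3  38.9]
tip [435.  313.2  77.4]
nozzle 0.18 [323.7, 241.4] 970 [487. 302.  31.] [506. 317.  51.] [475. 285.  16.]Traceback (most recent call last):
  File "<stdin>", line 10, in <module>
    return _methods._ptp(a, axis=axis, out=out, **kwargs)
           ~~~~~~~~~~~~~^^^^^^^^^^^^^^^^^^^^^^^^^^^^^^^^^
    umr_maximum(a, axis, None, out, keepdims),
    ~~~~~~~~~~~^^^^^^^^^^^^^^^^^^^^^^^^^^^^^^
ValueError: zero-size array to reduction operation maximum which has no identity
```

View pics/w5.png

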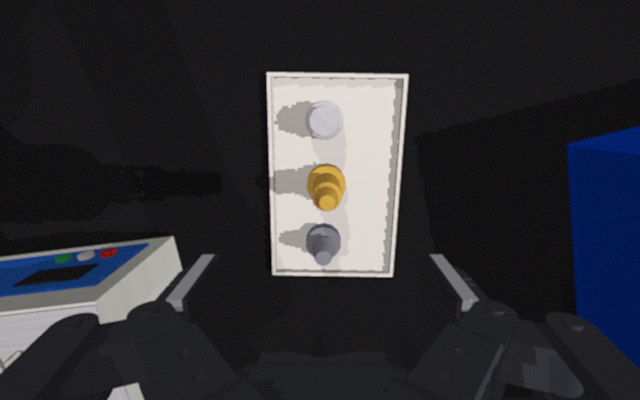

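The nozzle is at about (325,187) in the picture, or world (435.5, 313.1), with its tip at z 77 as expected. The neighbours lie along the row, across the closing direction. I'll go down partway first.

Emit:
{"method": "move_arm", "body": {"plan": [[0.0027, 0.002, 0.03, 0, 0, 0, 0], [0.0027, 0.002, 0.07, 0, 0, 0, 0], [0.0027, 0.002, 0.1, 0, 0, 0, 0], [0.0027, 0.002, 0.115, 0, 0, 0, 0], [0.0027, 0.002, 0.115, 0, 0, 0, 0]]}}

```text
t: 11.6
tool_pos: [437.8, 314.4, 57.5]
eef_rot: [0.0, 0.086, 0.996, 0.0]
force: [0.3, 0.6, 0.7]
finger_gap: 1.0
finger_force: 0.0
```

Emit:
{"method": "move_arm", "body": {"plan": [[0.002, -0.0017, 0.015, 0, 0, 0, 0], [0.002, -0.0017, 0.028, 0, 0, 0, 0], [0.002, -0.0017, 0.032, 0, 0, 0, 40], [0.002, -0.0017, 0.032, 0, 0, 0, 120], [0.002, -0.0017, 0.032, 0, 0, 0, 200], [0.002, -0.0017, 0.032, 0, 0, 0, 255], [0.002, -0.0017, 0.032, 0, 0, 0, 255], [0.002, -0.0017, 0.032, 0, 0, 0, 255]]}}

```text
t: 12.6
tool_pos: [435.6, 313.1, 25.5]
eef_rot: [0.001, 0.086, 0.996, 0.0]
force: [0.1, 0.6, 5.2]
finger_gap: 0.265
finger_force: 59.0
```

Emit:
{"method": "move_arm", "body": {"plan": [[0, 0, -0.03, 0, 0, 0, 255], [0, 0, -0.08, 0, 0, 0, 255], [0, 0, -0.13, 0, 0, 3, 255], [-0.01, -0.012, -0.175, 0, 0, 12, 255], [-0.03, -0.037, -0.21, 0, 0, 21, 255], [-0.052, -0.065, -0.225, 0, 0, 30, 255], [-0.075, -0.093, -0.225, 0, 0, 39, 255], [-0.098, -0.122, -0.225, 0, 0, 48, 255], [-0.121, -0.15, -0.225, 0, 0, 57, 255], [-0.142, -0.177, -0.225, 0, 0, 66, 255], [-0.16, -0.199, -0.225, 0, 0, 75, 255], [-0.169, -0.21, -0.225, 0, 0, 83, 255]]}}

```text
t: 14.1
tool_pos: [565.9, 75.5, 248.7]
eef_rot: [-0.001, 0.727, 0.687, -0.001]
force: [-0.8, 0.4, -1.6]
finger_gap: 0.265
finger_force: 58.9
```

```bash
python3 - <<'E'
from h import *
T,s=tool(); print(s["t"],T.round(3).tolist(),s["finger_gap"],s["force"],s["joint_pos"]); c=cam("wrist"); save(c,"w6"); P=cloud(c)
z=P[...,2]; m=(abs(z-194)<5)&(abs(P[...,0]-565)<90)&(P[...,1]>-20)&(P[...,1]<150); print(cv2.minAreaRect(P[m][:,:2].astype(np.float32)),m.sum())
f=(abs(z-150)<6)&(abs(P[...,0]-565)<60)&(P[...,1]>10)&(P[...,1]<120); print(np.median(z[f]),f.sum())
c2=cam("scene"); save(c2,"s6"); o=np.vstack([c["pixels"][:,:,::-1][:, :],]); s2=c2["pixels"][130:300,230:430,::-1]
cv2.imwrite("pics/c6.png",np.hstack([cv2.resize(o,(400,250)),cv2.resize(np.ascontiguousarray(s2),(294,250))]))
E
```

```text
14.1 [[0.057, 0.998, -0.002, 565.862], [0.998, -0.057, -0.0, 75.454], [-0.0, -0.002, -1.0, 248.731], [0.0, 0.0, 0.0, 1.0]] 0.2645106263469176 [-0.79033273  0.38470828 -1.64447077] [ 6.79385150e-02  1.80279289e-01  1.22788242e+00 -1.25796061e-04
  1.73519556e+00  1.24785373e-01]
((564.4329833984375, 65.31783294677734), (119.67772674560547, 137.5657196044922), 87.56778717041016) 3905
149.2553589274776 4744
```

View pics/c6.png

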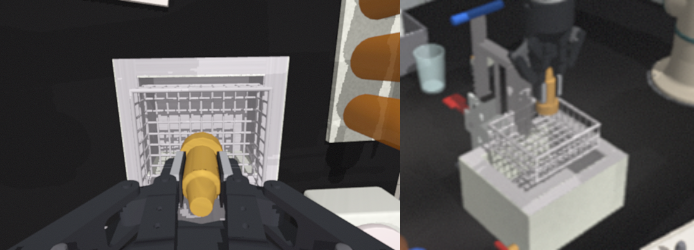

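The nozzle hangs upright over the basket; basket centre is (564,65), floor 149–150 mm. Lowering.

Emit:
{"method": "move_arm", "body": {"plan": [[0, 0, 0.02, 0, 0, 0, 255], [0, 0, 0.04, 0, 0, 0, 255], [0, 0, 0.055, 0, 0, 0, 255], [0, 0, 0.065, 0, 0, 0, 255], [0, 0, 0.069, 0, 0, 0, 255], [0, 0, 0.069, 0, 0, 0, 255], [0, 0, 0.069, 0, 0, 0, 255]]}}

```text
t: 15.08
tool_pos: [565.9, 77.0, 181.6]
eef_rot: [0.0, 0.725, 0.689, 0.001]
force: [-0.0, 0.2, -0.2]
finger_gap: 0.264
finger_force: 59.0
```

Emit:
{"method": "move_arm", "body": {"plan": [[0, 0, 0.004, 0, 0, 0, 255], [0, 0, 0.007, 0, 0, 0, 255], [0, 0, 0.008, 0, 0, 0, 255], [0, 0, 0.008, 0, 0, 0, 255]]}}

```text
t: 15.58
tool_pos: [565.6, 76.9, 172.7]
eef_rot: [-0.0, 0.725, 0.689, -0.0]
force: [-0.2, 0.1, -0.5]
finger_gap: 0.268
finger_force: 59.1
```

Emit:
{"method": "move_arm", "body": {"plan": [[0, 0, 0, 0, 0, 0, 180], [0, 0, 0, 0, 0, 0, 140], [0, 0, 0, 0, 0, 0, 110], [0, 0, 0, 0, 0, 0, 110], [0, 0, -0.01, 0, 0, 0, 110], [0, 0, -0.04, 0, 0, 0, 110], [0, 0, -0.08, 0, 0, 0, 110], [0, 0, -0.13, 0, 0, 0, 110], [0, 0, -0.18, 0, 0, 0, 110], [0, 0, -0.18, 0, 0, 0, 110]]}}

```text
t: 16.82
tool_pos: [566.3, 77.0, 358.9]
eef_rot: [0.003, 0.725, 0.689, 0.004]
force: [0.1, -0.1, -0.2]
finger_gap: 0.569
finger_force: 0.0
```

```bash
python3 - <<'E'
from h import *
T,s=tool(); print(s["t"],T.round(3).tolist(),s["finger_gap"],s["force"]); c=cam("wrist"); P=cloud(c)
px=c["pixels"].astype(int); m=(px[...,0]>px[...,2]+60)&(abs(P[...,0]-565)<60)&(abs(P[...,1]-70)<50)&(P[...,2]>140)
Q=P[m]; print(m.sum(),Q.min(0).round(),Q.max(0).round(),Q[Q[:,2]>Q[:,2].max()-3].mean(0).round(1))
c2=cam("scene"); handle(c2); P=cloud(c2); px=c2["pixels"].astype(int)
m=(px[...,0]>px[...,2]+50)&(abs(P[...,0]-565)<60)&(abs(P[...,1]-70)<50)&(P[...,2]>140);Q=P[m]; print(m.sum(),Q.min(0).round(),Q.max(0).round())
s2=c2["pixels"][130:300,230:430,::-1]
cv2.imwrite("pics/c7.png",np.hstack([cv2.resize(c["pixels"][:,:,::-1],(400,250)),cv2.resize(np.ascontiguousarray(s2),(294,250))]))
E
```

```text
16.825 [[0.05, 0.999, 0.01, 566.283], [0.999, -0.05, 0.001, 76.993], [0.001, 0.01, -1.0, 358.935], [0.0, 0.0, 0.0, 1.0]] 0.5685435016955783 [ 0.05122146 -0.06232011 -0.22849952]
1027 [548.  61. 151.] [611.  94. 425.] [610.9  61.5 424.3]
handle n 222 mean [562.  -95.2 333.2] crest [560.4 -97.2 336.7] zpct [334.1 337.5 338.2] dir [ 0.998 -0.057 -0.008] mid [559.3 -97.1 336.7] 101.0 y range [-103.9  -89.5]
250 [550.  67. 154.] [584.  95. 228.]
```

View pics/c7.png

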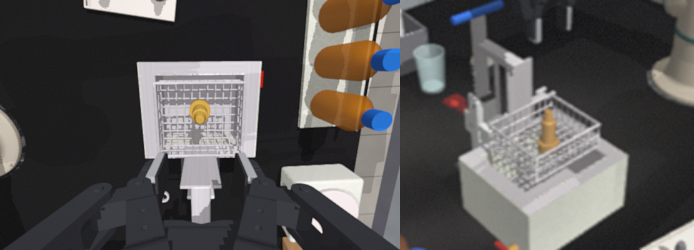

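The nozzle stands at about (200,112) in the basket, which is still on the top tooth. Now I'll go over the handle to the release pad with the fingers shut.

Emit:
{"method": "move_arm", "body": {"plan": [[0, 0, -0.03, 0, 0, -5, 255], [-0.01, 0, -0.06, 0, 0, -15, 255], [-0.035, 0, -0.08, 0, 0, -25, 255], [-0.065, 0, -0.08, 0, 0, -35, 255], [-0.095, 0, -0.08, 0, 0, -45, 255], [-0.13, 0, -0.08, 0, 0, -55, 255], [-0.165, 0, -0.08, 0, 0, -65, 255], [-0.2, 0, -0.08, 0, 0, -75, 255], [-0.235, 0.001, -0.08, 0, 0, -85, 255], [-0.265, 0.001, -0.08, 0, 0, -90, 255], [-0.274, 0.001, -0.08, 0, 0, -90, 255], [-0.274, 0.001, -0.07, 0, 0, -90, 255]]}}

```text
t: 18.42
tool_pos: [552.9, -196.8, 422.2]
eef_rot: [0.0, 0.026, 1.0, 0.0]
force: [-0.2, 0.4, -0.2]
finger_gap: 0.001
finger_force: 0.0
```

Emit:
{"method": "move_arm", "body": {"plan": [[0, 0, 0.04, 0, 0, 0, 255], [0, 0, 0.09, 0, 0, 0, 255], [0, 0, 0.14, 0, 0, 0, 255], [0, 0, 0.18, 0, 0, 0, 255], [0, 0, 0.215, 0, 0, 0, 255], [0, 0, 0.23, 0, 0, 0, 255], [0, 0, 0.23, 0, 0, 0, 255]]}}

```text
t: 19.3
tool_pos: [552.5, -195.9, 192.1]
eef_rot: [-0.001, 0.025, 1.0, 0.0]
force: [-0.6, -0.4, -0.4]
finger_gap: 0.004
finger_force: 0.0
```

```bash
python3 - <<'E'
from h import *
T,s=tool(); print(s["t"],T.round(3).tolist(),s["force"],s["finger_gap"]); c=cam("wrist"); save(c,"w8"); P=cloud(c); px=c["pixels"].astype(int)
rd=(px[...,0]>px[...,1]+60)&(px[...,0]>px[...,2]+60)&(abs(P[...,1]+197)<80)&(abs(P[...,0]-555)<40)&(P[...,2]>80)&(P[...,2]<130)
Q=P[rd]; print(rd.sum(),Q.min(0).round(1),Q.max(0).round(1))
p=Q[(Q[:,1]<-182)]; t=p[p[:,2]>np.percentile(p[:,2],50)-2]; print("pad",t.mean(0).round(1),np.percentile(t,[2,98],0).round(1),np.percentile(p[:,2],[5,50,95]))
E
```

```text
19.3 [[-0.999, 0.05, -0.001, 552.499], [0.05, 0.999, 0.001, -195.873], [0.001, 0.001, -1.0, 192.093], [0.0, 0.0, 0.0, 1.0]] [-0.62188514 -0.36663243 -0.39370482] 0.0037357850609116444
4467 [ 534.8 -215.    96.5] [ 571.5 -118.2  130. ]
pad [ 552.6 -198.2  106.4] [[ 536.1 -213.5  104.8]
 [ 569.8 -182.9  107.8]] [104.80678551 106.37276423 107.46576604]
```

View pics/w8.png

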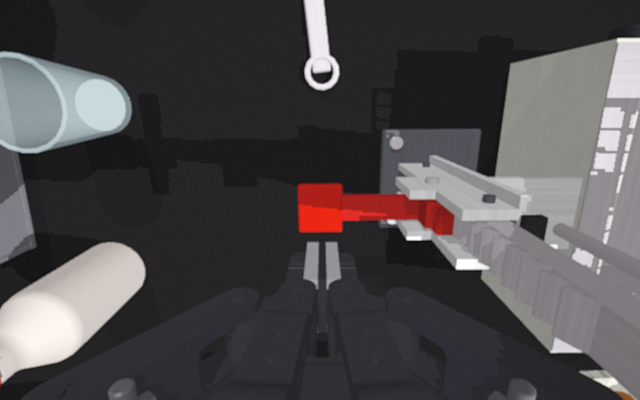

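The pad is at about (320,208) and spans ±17 mm around (552.6, -198.2, 106.4), nearly under the fingertips. I'll go to just above it.

Emit:
{"method": "move_arm", "body": {"plan": [[0, -0.0023, 0.03, 0, 0, 0, 255], [0, -0.0023, 0.06, 0, 0, 0, 255], [0, -0.0023, 0.075, 0, 0, 0, 255], [0, -0.0023, 0.08, 0, 0, 0, 255], [0, -0.0023, 0.08, 0, 0, 0, 255], [0, -0.0023, 0.08, 0, 0, 0, 255]]}}

```text
t: 20.1
tool_pos: [553.3, -199.3, 114.2]
eef_rot: [0.001, 0.025, 1.0, -0.0]
force: [-0.3, -0.0, -0.1]
finger_gap: -0.001
finger_force: 0.0
```

Emit:
{"method": "move_arm", "body": {"plan": [[0, 0, 0.004, 0, 0, 0, 255], [0, 0, 0.007, 0, 0, 0, 255], [0, 0, 0.01, 0, 0, 0, 255], [0, 0, 0.012, 0, 0, 0, 255], [0, 0, 0.014, 0, 0, 0, 255], [0, 0, 0.014, 0, 0, 0, 255]]}}

```text
t: 20.85
tool_pos: [552.8, -199.3, 99.2]
eef_rot: [0.0, 0.025, 1.0, -0.0]
force: [-1.4, -1.2, 3.9]
finger_gap: -0.0
finger_force: 2.1
```

Emit:
{"method": "move_arm", "body": {"plan": [[0, 0, 0.001, 0, 0, 0, 255], [0, 0, 0.002, 0, 0, 0, 255], [0, 0, 0.002, 0, 0, 0, 255], [0, 0, 0.002, 0, 0, 0, 255]]}}

```text
t: 21.35
tool_pos: [552.7, -199.2, 96.7]
eef_rot: [0.0, 0.025, 1.0, -0.0]
force: [0.3, -2.8, 3.4]
finger_gap: 0.0
finger_force: 1.4
```

Emit:
{"method": "move_arm", "body": {"plan": [[0, 0, 0.0004, 0, 0, 0, 255], [0, 0, 0.0004, 0, 0, 0, 255]]}}

```text
t: 21.6
tool_pos: [552.7, -199.2, 96.5]
eef_rot: [0.0, 0.025, 1.0, -0.0]
force: [0.7, -1.9, 3.9]
finger_gap: 0.001
finger_force: 1.8
```

```bash
python3 - <<'E'
from h import *
T,s=tool(); print(s["t"],s["tool_pos"],s["force"]); c=cam("scene"); handle(c,180)
E
```

```text
21.6 [ 552.7257356  -199.17533019   96.51797542] [ 0.72337317 -1.90943293  3.90859876]
handle n 216 mean [561.6 -95.2 294.4] crest [560.7 -97.3 298. ] zpct [295.3 298.7 299.6] dir [ 0.999 -0.044 -0.002] mid [559.5 -97.2 298. ] 102.0 y range [-102.7  -90. ]
```

The basket is sinking (lift is now about 55 mm), so I'll hold.

Emit:
{"method": "move_arm", "body": {"plan": [[0, 0, 0.0002, 0, 0, 0, 255], [0, 0, 0.0002, 0, 0, 0, 255], [0, 0, 0.0002, 0, 0, 0, 255], [0, 0, 0.0002, 0, 0, 0, 255], [0, 0, 0.0002, 0, 0, 0, 255], [0, 0, 0.0002, 0, 0, 0, 255], [0, 0, 0.0002, 0, 0, 0, 255], [0, 0, 0.0002, 0, 0, 0, 255], [0, 0, 0.0002, 0, 0, 0, 255], [0, 0, 0.0002, 0, 0, 0, 255], [0, 0, 0.0002, 0, 0, 0, 255], [0, 0, 0.0002, 0, 0, 0, 255]]}}

```text
t: 23.15
tool_pos: [552.8, -199.2, 96.4]
eef_rot: [0.0, 0.025, 1.0, -0.0]
force: [-1.4, -3.4, 3.4]
finger_gap: -0.001
finger_force: 2.7
```

```bash
python3 - <<'E'
from h import *
T,s=tool(); print(s["t"],s["tool_pos"],s["force"]); c=cam("scene"); handle(c,180)
E
```

```text
23.15 [ 552.75114308 -199.17779184   96.42695584] [-1.36768614 -3.42610073  3.42099054]
handle n 201 mean [561.6 -95.6 239.3] crest [562.2 -97.5 243.1] zpct [240.5 243.7 245. ] dir [ 0.999 -0.044 -0.003] mid [559.1 -97.3 243.1] 100.0 y range [-103.9  -89.4]
```

The basket is right down. I'll let the lever up and back off.

Emit:
{"method": "move_arm", "body": {"plan": [[0, 0, -0.004, 0, 0, 0, 255], [0, 0, -0.009, 0, 0, 0, 255], [0, 0, -0.014, 0, 0, 0, 255], [0, 0, -0.03, 0, 0, 0, 255], [0, 0, -0.07, 0, 0, 0, 255], [0, 0, -0.1, 0, 0, 0, 255], [0, 0, -0.1, 0, 0, 0, 255], [0, 0, -0.1, 0, 0, 0, 255]]}}

```text
t: 24.2
tool_pos: [552.3, -198.8, 195.5]
eef_rot: [-0.001, 0.025, 1.0, 0.0]
force: [0.1, -0.0, 0.8]
finger_gap: -0.002
finger_force: 0.0
```

```bash
python3 - <<'E'
from h import *
T,s=tool(); print(s["t"],s["tool_pos"],s["force"]); c=cam("scene"); handle(c,180)
P=cloud(c);px=c["pixels"].astype(int); m=(px[...,0]>px[...,2]+50)&(abs(P[...,0]-565)<60)&(abs(P[...,1]-70)<50)&(P[...,2]>50);Q=P[m]; print(m.sum(),Q.min(0).round(),Q.max(0).round())
c=cam("wrist"); P=cloud(c); px=c["pixels"].astype(int)
rd=(px[...,0]>px[...,1]+60)&(px[...,0]>px[...,2]+60)&(P[...,1]<-182)&(P[...,1]>-215)&(abs(P[...,0]-555)<25)&(P[...,2]>80); print("pad z",np.percentile(P[rd][:,2],[10,50,90]))
E
```

```text
24.2 [ 552.32577789 -198.84271423  195.53298349] [ 0.10724371 -0.03871583  0.75947917]
handle n 200 mean [562.  -95.2 239.6] crest [558.7 -97.1 243.1] zpct [240.5 243.8 245.2] dir [ 0.999 -0.047 -0.002] mid [559.2 -97.2 243.1] 101.0 y range [-103.7  -90. ]
197 [508.  38.  54.] [584.  92. 132.]
pad z [105.43590246 106.39794808 107.26770703]
```

The pad is back at 106.4, the rail is down, and the nozzle's top is at about 131, so it is standing in the basket.

```bash
python3 -c "
from plant import r
print(r.job_done())"
```

```text
the job is handed in; nothing more can be done
None
```

The job is handed in at about 24 s of the 70 s limit: the nozzle stands in the basket, the basket is right down in the tank, and the release lever has sprung back; the hand-in call returned no verdict.

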